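Peel the top liner off the roller-tray stack and hold it over the empty tray

ROBOT

A 6-joint arm with a two-finger parallel gripper is mounted at the origin on a cart in front of the work surface, level with it; the furniture and walls round the work are solid. World frame = base frame: x ahead of the robot, y to its left, z up, the work surface at z = 0. Lengths are in mm, angles in rad, forces in N, time in s.
With the tool pointing down it reaches from about 275 to 750 mm from the base axis. Payload 10.2 kg.
Tool frame: the origin (TCP) lies at the very end of the fingers, on their centre line; the grasp point (between the pads) lies 19 mm behind it; z points along the fingers, y is the line along which they close (so a half turn about z gives the same grasp; the last joint's range is limited). The gripper opens to 85 mm and grips with 20 to 120 N. Pads are 22 mm wide; open, the fingers measure 114 mm over their backs; the gripper's body (76 mm by 85 mm) begins 54 mm behind the grasp point. The pads swing forward as they close: fully open they stand 13 mm farther back than shut.
Start: joints at [-1.326, 0.313, 1.498, -0, 1.331, -0.223], TCP at [236.724, -468.607, 199.294] pointing down, gripper open.
Joint ranges: [-2.94, 2.94], [-0.97, 2.17], [0.19, 2.56], [-1.23, 4.37], [0.02, 3.11], [-2.88, 2.88]. Speed limits (rad/s): [2.39, 2.39, 3.01, 3.14, 3.14, 3.14].

INTERFACE

Orientations are given as a unit quaternion [w, x, y, z].
In Python, from rig import * gives the robot as it stands. The module is installed in compiled form; this text tells all that it offers.
- The arm moves only by the shell command python3 -m crank 'ROWS' [FORCE]. ROWS is JSON, a list that holds one entry, the list of rows, each a list of 7 numbers: the shift along the tool's x, y, z in units of 25 mm (1.0 is 25 mm), then the turn, a rotation vector about the tool's x, y, z in units of 8 degrees (1.0 is 8 degrees), then the finger opening in mm, from 0 to 85.4. A call has exactly 8 rows; each row shifts and turns the commanded pose from where the row before left it, along the tool's axes as they then stand; what a row does not reach is not made up. A row lasts 1/10 s, in which the tool goes at most 50 mm and 8.59 degrees, less where a joint would pass 70% of its speed; a pose out of reach is approached as far as the arm can. A call is refused whole if a number of a shift passes 1 or a number of a turn 1, either way. A call with a gripper value outside its range is refused whole. The fingers move at their own pace and stop on an object; FORCE is the grip in N (left out, the last holds). Time passes only in rows, so rows that do not move let the fingers close, or fill a call up. It gives the time, the measured TCP pose, the force, the opening and the grip force at its end, in the units of the state.
- sense(): the state, without advancing time (a new reading comes with each control period).
- capture(name): name is "scene" or "side" or "wrist"; returns the picture (420x560x3 uint8, blue, green, red); there is no depth.
- camera_model(name): a dict with "fx", "fy", "cx", "cy" (pixels), "k1" (the pictures are not rectified: a ray, as slopes to the right and down, at radius r is drawn at 1 + k1 r^2 times it, then the intrinsics apply), "world_from_camera" (4x4, takes a point from camera to world coordinates); the wrist camera has in their place "T_tool_cam" (4x4, takes a point from camera to tool coordinates, whose origin is the TCP and whose axes are the flange's). Camera axes: x right, y up, looking along -z (the intrinsics and any distortion apply to the point x, -y, -z); pixel columns grow to the right and rows downward; lengths in mm; the calibration is good to about 2 mm. A picture is of the moment at which its call begins: read the wrist's pose just before it. camera_model takes no time and is no camera call.
- finish_job(): hands the job in; it is judged then, once.
The state is a dict: "time_s": time; "joints": joint angles; "dq": joint speeds; "tau": joint torques, N m; "eef_pos": TCP position; "ee_rot": TCP orientation; "force": force on the tool from outside, world axes, zero at the start; "wrist_torque": the same for the moment, N m; "grip_width": opening from 0.0 (shut) to 1.0 (fully open); "grip_force": force on a finger pad.
Only numpy, scipy, OpenCV 4.12 (cv2) and the standard library are available. Lean on these libraries where they do the work, as an engineer would, in place of code of your own. Each camera call takes 0.05 s, during which the arm holds its last target. There are 200 camera calls.

TASK

Peel the top green liner off the nested paint-tray stack by its upright thumb ear: raise that corner first while the opposite corner still sits, so that it snaps free and the rest of the stack stays standing. Carry it to the empty steel tray and finish while still holding it by the gripper alone: level, open side up, squared up over the middle of the tray, deep end over deep end, its underside about 10 cm above the tray's rim, ready to be lowered when I say so. Leave the empty tray, roller, masking tape, cover plate and screwdriver where they are.

Things in the scene. Friction and masses are not known exactly. Their poses are not given: they have to be found in the camera images.
- liner: Top liner: formed green plastic mini roller-tray liner, 250 x 170 mm over the rim, 0.09 to 0.13 kg. Origin under its middle, level with its lowest underside; rim top at z = +44 mm. x along its length: deep well at the -x end, ribbed ramp rising to +x; z up. A thumb ear stands on the (-x, -y) corner of the rim. Seated, its origin is 46 mm above the stack's (rim 90 mm above the table), same axes.
- liner_ear (a point): Centre of the thumb ear: upright block on the rim, 26 mm tall, 30 mm long, 11.5 mm thick, at x -108, y -69, z +57 mm in the liner's frame. Pinch it from above across its thickness, a level direction that points at the liner's middle (+0.569 rad about z from the liner's x). Rim surface 13 mm below this point; fingertips may go 10 mm below it. Axes as the liner's.
- liner_far (a point): Rim top at the corner diagonally across from the ear (x +119, y +79, z +44 mm in the liner's frame): the corner to pivot about. Turned up about it, the gripper leaning along with the liner, the snap studs let go one after another; 8 degrees frees the three nearest the ear, and a pull upwards then frees the last.
- liner_mid (a point): Middle of the liner's opening, in the plane of the rim's top (x 0, y 0, z +44 mm in its frame).
- liner_well (a point): Middle of the liner's deep-end rim (x -119, y 0, z +44 mm in its frame).
- stack: Rest of the stack, loose on the table: steel roller tray with two more green liners nested in it, 1.6 kg, 252 x 172 x 76 mm. Origin on the table under its middle. Four snap studs (x +-88, y +-79 mm) hold the top liner: each gives 2.5 mm of free rise, then holds with 4 to 5 N and lets go after 6 mm of rise there. Pulled up level, all four hold at once and the stack comes up too.
- tray: The empty steel roller tray, loose on the table, 252 x 172 mm, rim 52 mm high, 0.7 kg. Origin on the table under its middle; x along its length, deep well at the -x end, z up. Stack and empty tray stand one on the left table, the other on the right, either way round.
- tray_mid (a point): Middle of the empty tray's opening, in the plane of its rim's top (52 mm above the table). Axes as the tray's.
- tray_well (a point): Middle of the empty tray's deep-end rim (x -119, y 0, z +52 mm in its frame).
- roller: Bystander: mini paint roller with grey sleeve and red handle, about 250 mm long, 33 mm high, lying on the right table. Origin on the table under the wire.
- masking_tape: Bystander: roll of cream masking tape, 96 mm across, 25 mm high, lying on the left table. Origin under its centre.
- cover_plate: Bystander: cream switch cover plate, 70 x 114 x 7 mm, lying flat on the right table. Origin under its centre.
- screwdriver: Bystander: red-handled screwdriver, 211 mm long, 27 mm high, lying on the left table. Origin under its middle.

How it is judged:
By the outcome, as a careful person would: the job done as asked, in the order asked, and still so for the second after the job is handed in, while the arm keeps its last pose, push and grip.
It also fails if it takes over 45 s, if anything falls off the work surface, if the arm or the gripper's body presses on something with over 40 N, if the wrist force passes 120 N, or if a joint passes its speed limit or range.

## Working session

There is one attempt and no reset: what is moved stays moved. The work goes in short steps, Python scripts to look and compute and a shell command to move; the robot and the scene stay as the last step left them, time stands still between calls to the robot, and variables do not carry over. Pictures are saved under pics/ and viewed, at most 10 in all, crops included, and the job is handed in when it is done.

```bash
mkdir -p pics
python3 - <<'E'
from rig import *
import cv2,numpy as np
print(sense())
a=capture("scene");b=capture("side")
cv2.imwrite("pics/scene0.png",a);cv2.imwrite("pics/side0.png",b)
for n in("scene","side","wrist"):print(n,camera_model(n))
E
```

```text
{'time_s': 0.0, 'joints': array([-1.32641605e+00,  3.13459837e-01,  1.49841492e+00, -1.48652036e-05,
        1.33101628e+00, -2.23396013e-01]), 'dq': array([ 1.79433046e-03, -1.62696853e-04,  1.34230068e-05, -2.53872620e-04,
        9.67214985e-05,  1.78043585e-03]), 'tau': array([ 1.44183591e-04, -4.12269545e+01, -2.59738898e+01, -2.01124121e-04,
        4.18698110e-03,  1.08441009e-05]), 'eef_pos': array([ 236.63816957, -468.31504558,  198.73841618]), 'ee_rot': array([-6.49081330e-04,  9.72772013e-01,  2.31763220e-01, -1.40297039e-05]), 'force': array([0.39053464, 0.07855146, 0.12675559]), 'wrist_torque': array([-0.01100325,  0.03023924, -0.01857875]), 'grip_force': 0.0, 'grip_width': 0.9997536371641024}
scene {'fx': 420.7667398994694, 'fy': 420.7667398994694, 'cx': 283.6301713552471, 'cy': 207.40799291154033, 'k1': -0.07917190522512464, 'world_from_camera': array([[ 8.71712539e-01,  3.15137952e-01, -3.75240350e-01,
        -1.18583554e+02],
       [-4.90005255e-01,  5.66033681e-01, -6.62948506e-01,
        -1.22171785e+03],
       [ 3.47844217e-03,  7.61770269e-01,  6.47837910e-01
[... 401 characters left out ...]
1273045e-01,
         1.06897337e+03],
       [ 3.23509581e-03,  7.73212001e-01,  6.34139366e-01,
         1.11106873e+03],
       [ 0.00000000e+00,  0.00000000e+00,  0.00000000e+00,
         1.00000000e+00]])}
wrist {'fx': 342.3923540678534, 'fy': 342.3923540678534, 'cx': 283.85733749605, 'cy': 214.22182860376833, 'k1': -0.04757906837409414, 'T_tool_cam': array([[-2.85408475e-04,  9.57620279e-01,  2.88033539e-01,
         7.22842484e+01],
       [ 9.99999941e-01,  2.18156255e-04,  2.65585754e-04,
        -1.18275737e-01],
       [ 1.91493986e-04,  2.88033598e-01, -9.57620285e-01,
        -1.73538003e+02],
       [ 0.00000000e+00,  0.00000000e+00,  0.00000000e+00,
         1.00000000e+00]])}
```

View pics/scene0.png

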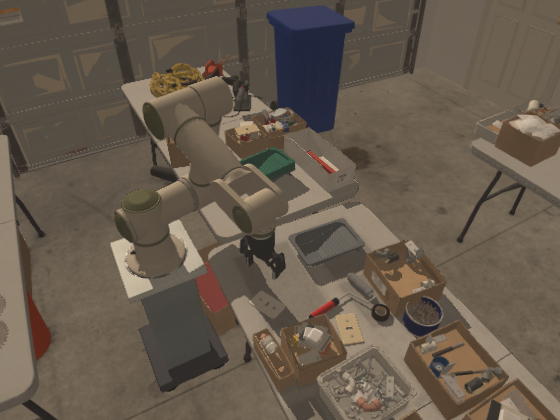

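View pics/side0.png

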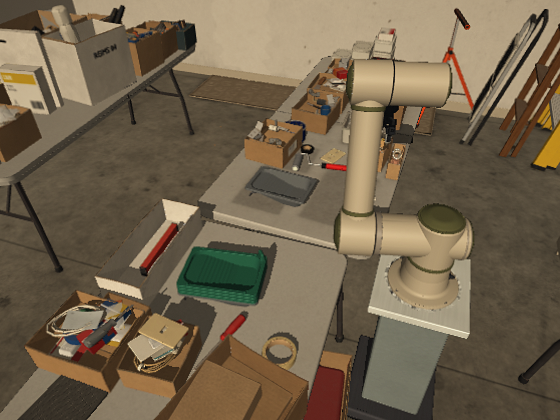

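The scene view shows the steel tray at about (325,242) on the right table. The side view shows the green stack at about (222,275) on the left table, with a box and level behind it. Next I'll set up the helpers and enlarged crops.

```bash
cat > h.py <<'E'
from rig import *
import cv2,numpy as np
from scipy.spatial.transform import Rotation as R
def T_tool():
    s=sense();q=s["ee_rot"];T=np.eye(4);T[:3,:3]=R.from_quat([q[1],q[2],q[3],q[0]]).as_matrix();T[:3,3]=s["eef_pos"];return T
def cam(n,Tt=None):
    m=camera_model(n);return m,(m["world_from_camera"] if n!="wrist" else (T_tool() if Tt is None else Tt)@m["T_tool_cam"])
def ray(n,px,Tt=None):
    m,W=cam(n,Tt);K=np.array([[m["fx"],0,m["cx"]],[0,m["fy"],m["cy"]],[0,0,1]])
    u=cv2.undistortPointsIter(np.array([[px]],float),K,np.array([m["k1"],0,0,0,0.]),None,None,(3,50,1e-9))[0,0]
    d=W[:3,:3]@np.array([u[0],-u[1],-1]);return W[:3,3],d/np.linalg.norm(d)
def onz(n,px,z,Tt=None):
    o,d=ray(n,px,Tt);return o+d*(z-o[2])/d[2]
def proj(n,P,Tt=None):
    m,W=cam(n,Tt);p=np.linalg.inv(W)@np.append(P,1);x,y=p[0]/-p[2],-p[1]/-p[2];k=1+m["k1"]*(x*x+y*y)
    return np.array([m["fx"]*x*k+m["cx"],m["fy"]*y*k+m["cy"]])
def tri(rays):
    A=np.zeros((3,3));b=np.zeros(3)
    for o,d in rays:
        M=np.eye(3)-np.outer(d,d);A+=M;b+=M@o
    P=np.linalg.solve(A,b);return P,[np.linalg.norm((np.eye(3)-np.outer(d,d))@(P-o)) for o,d in rays]
def rectpts(P,c,r=(252,172)):
    pass
def green(im):
    h=cv2.cvtColor(im,cv2.COLOR_BGR2HSV);return cv2.inRange(h,(60,90,25),(95,255,255))
def crop(im,x,y,w,h,s):return cv2.resize(im[y:y+h,x:x+w],None,fx=s,fy=s,interpolation=cv2.INTER_CUBIC)
E
python3 - <<'E'
from h import *
a=cv2.imread("pics/scene0.png");b=cv2.imread("pics/side0.png")
out=np.vstack([np.hstack([crop(a,280,210,100,70,4),crop(a,225,140,100,70,4)]),np.hstack([crop(b,235,155,100,70,4),crop(b,172,238,100,70,4)])])
cv2.imwrite("pics/c1.png",out)
for px in [(222,275)]:print(onz("side",px,60))
print(onz("scene",(268,165),90),onz("scene",(325,242),40),onz("side",(283,185),40))
g=green(b);n,l,st,ce=cv2.connectedComponentsWithStats(g);print(st[st[:,4]>100])
E
```

```text
[604.84349971 239.77879886  60.        ]
[606.55970935 207.33050989  90.        ] [ 589.35301823 -297.39716424   40.        ] [ 586.39439301 -301.04571454   40.        ]
[[     0      0    560    420 231248]
 [   177    247     90     57   3935]]
```

View pics/c1.png

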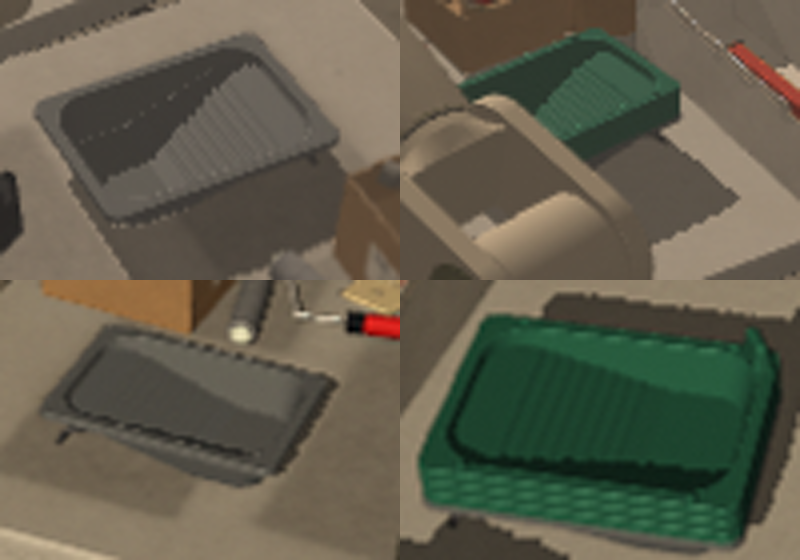

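The steel tray's deep end is on its left in the scene view. In the side view the ear stands at about (261,257), at the near-right corner, so the liner's x runs roughly along world +x. I'll move out over the tray and take wrist views on the way.

```bash
python3 -m crank '[[[1,0,-0.5,0,0,0,85],[1,0,-0.5,0,0,0,85],[1,0,-0.5,0,0,0,85],[1,0,-0.5,0,0,0,85],[1,0,0,0,0,0,85],[1,0,0,0,0,0,85],[1,0,0,0,0,0,85],[1,0,0,0,0,0,85]]]' 40
cat > shot.py <<'E'
import sys
from h import *
n=sys.argv[1];T=T_tool();im=capture("wrist");cv2.imwrite(f"pics/{n}.png",im);np.save(f"pics/{n}.npy",T);print(T[:3,3].round(1),T[:3,0].round(3),sense()["time_s"])
E
python3 shot.py t1
python3 -m crank '[[[1,0,0,0,0,0,85],[1,0,0,0,0,0,85],[1,0,0,0,0,0,85],[1,0,0,0,0,0,85],[1,0,0,0,0,0,85],[0,0,0,0,0,0,85],[0,0,0,0,0,0,85],[0,0,0,0,0,0,85]]]'
python3 shot.py t2
python3 -c "
import cv2,numpy as np
cv2.imwrite('pics/t12.png',cv2.resize(np.vstack([cv2.imread('pics/t1.png'),cv2.imread('pics/t2.png')]),None,fx=.71,fy=.71))"
```

```text
time_s: 0.9
eef_pos: [416.0, -377.7, 248.9]
ee_rot: [-0.0, 0.973, 0.232, -0.0]
force: [-0.0, -0.3, 0.2]
grip_width: 0.996
grip_force: 0.0
[ 416.  -377.7  248.9] [ 0.893  0.451 -0.   ] 0.95
time_s: 1.75
eef_pos: [526.1, -322.6, 249.2]
ee_rot: [-0.0, 0.973, 0.231, -0.0]
force: [0.1, 0.2, -0.6]
grip_width: 0.996
grip_force: 0.0
[ 526.1 -322.6  249.2] [ 0.893  0.45  -0.   ] 1.8
```

View pics/t12.png

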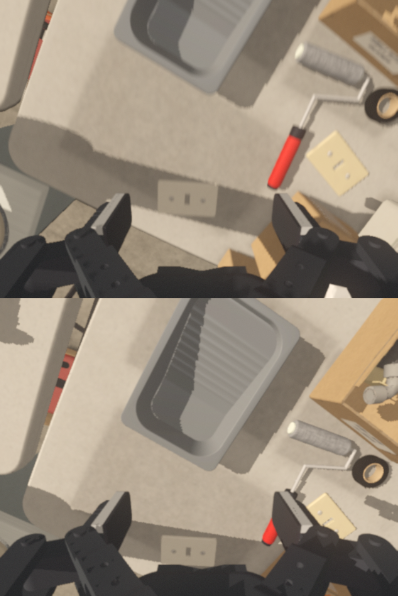

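Both views show the tray, with its deep end at the lower left (well around (180,420) in the stacked picture) and the ribs to the upper right. It's cut off at the top, so I'll go a little further out.

```bash
python3 -m crank '[[[1,0,0,0,0,0,85],[1,0,0,0,0,0,85],[1,0,0,0,0,0,85],[0,0,0,0,0,0,85],[0,0,0,0,0,0,85],[0,0,0,0,0,0,85],[0,0,0,0,0,0,85],[0,0,0,0,0,0,85]]]'
python3 shot.py t3
cat > m.py <<'E'
from h import *
# tray mask: bluish-grey region vs warm table
out=[]
for n in("t2","t3"):
    im=cv2.imread(f"pics/{n}.png");f=cv2.GaussianBlur(im,(5,5),0).astype(int)
    m=((f[...,0]*1.0>f[...,2]*0.97)&(f.sum(2)>60)).astype(np.uint8)*255
    m[300:]=0
    k,l,st,ce=cv2.connectedComponentsWithStats(m);i=1+np.argmax(st[1:,4]*(st[1:,0]>120));mm=(l==i).astype(np.uint8)*255
    c=max(cv2.findContours(mm,cv2.RETR_EXTERNAL,cv2.CHAIN_APPROX_NONE)[0],key=cv2.contourArea)
    T=np.load(f"pics/{n}.npy")
    P=np.array([onz("wrist",p[0],52,T)[:2] for p in c],np.float32)
    r=cv2.minAreaRect(P);print(n,st[i],r,cv2.boxPoints(r).round(1).tolist())
    v=im.copy();cv2.drawContours(v,[c],-1,(0,0,255),1);out.append(v[:330])
cv2.imwrite("pics/tm.png",cv2.resize(np.hstack(out),None,fx=.7,fy=.7))
E
python3 m.py
```

```text
time_s: 2.6
eef_pos: [593.3, -288.7, 249.6]
ee_rot: [0.0, 0.973, 0.231, 0.0]
force: [-0.9, -0.6, -0.0]
grip_width: 0.997
grip_force: 0.0
[ 593.3 -288.7  249.6] [0.893 0.45  0.   ] 2.65Traceback (most recent call last):
  File "m.py", line 8, in <module>
    k,l,st,ce=cv2.connectedComponentsWithStats(m);i=1+np.argmax(st[1:,4]*(st[1:,0]>120));mm=(l==i).astype(np.uint8)*255
                                                      ~~~~~~~~~^^^^^^^^^^^^^^^^^^^^^^^^^
    return _wrapfunc(a, 'argmax', axis=axis, out=out, **kwds)
    return bound(*args, **kwds)
ValueError: attempt to get argmax of an empty sequence
```

Run:
```python
import cv2
im=cv2.GaussianBlur(cv2.imread("pics/t2.png"),(5,5),0)
for p in [(200,160),(225,30),(300,60),(300,215),(260,140),(385,95),(110,180),(340,190),(410,100),(250,250)]:print(p,im[p[1],p[0]],im[p[1],p[0]][2]/im[p[1],p[0]][0])
```

```text
(200, 160) [82 87 92] 1.1219512195121952
(225, 30) [151 171 185] 1.2251655629139073
(300, 60) [140 148 154] 1.1
(300, 215) [145 156 163] 1.1241379310344828
(260, 140) [91 95 99] 1.0879120879120878
(385, 95) [150 160 166] 1.1066666666666667
(110, 180) [176 197 211] 1.1988636363636365
(340, 190) [111 125 136] 1.2252252252252251
(410, 100) [ 98 112 122] 1.2448979591836735
(250, 250) [150 170 184] 1.2266666666666666
```

```bash
sed -i 's/m=((f.*/m=((f[...,2]<f[...,0]*1.165)\&(f.sum(2)>60)).astype(np.uint8)*255; m=cv2.morphologyEx(m,cv2.MORPH_OPEN,np.ones((5,5)))/' m.py; python3 m.py
```

```text
t2 [  171     0   251   242 37573] ((593.3784790039062, -296.3997802734375), (170.8731231689453, 249.7885284423828), 85.7117919921875) [[462.3999938964844, -372.29998779296875], [711.5, -390.8999938964844], [724.2999877929688, -220.5], [475.20001220703125, -201.89999389648438]]
t3 [  177    39   238   260 34350] ((593.710205078125, -296.1755065917969), (170.77149963378906, 249.3642578125), 85.95684814453125) [[463.29998779296875, -372.6000061035156], [712.0999755859375, -390.1000061035156], [724.0999755859375, -219.8000030517578], [475.3999938964844, -202.1999969482422]]
```

View pics/tm.png

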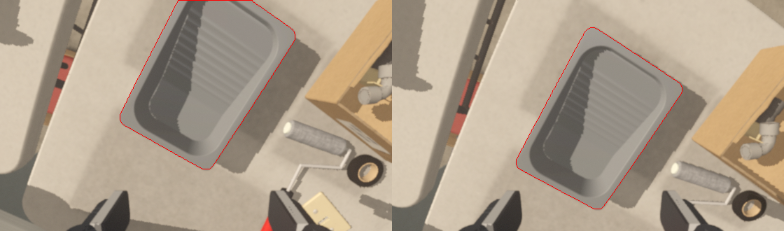

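The contours match the tray in both views. It measures 171 x 250 mm at z = 52, and the two wrist positions agree within 1 mm: centre (593.5, -296.3), yaw about -4.1°, deep end toward -x. Next is the stack.

```bash
python3 -m crank '[[[0.45,-0.9,0,0,0,0,85],[0.45,-0.9,0,0,0,0,85],[0.45,-0.9,0,0,0,0,85],[0.45,-0.9,0,0,0,0,85],[0.45,-0.9,0,0,0,0,85],[0.45,-0.9,0,0,0,0,85],[0.45,-0.9,0,0,0,0,85],[0.45,-0.9,0,0,0,0,85]]]'
python3 -m crank '[[[0.45,-0.9,0,0,0,0,85],[0.45,-0.9,0,0,0,0,85],[0.45,-0.9,0,0,0,0,85],[0.45,-0.9,0,0,0,0,85],[0.45,-0.9,0,0,0,0,85],[0.45,-0.9,0,0,0,0,85],[0.45,-0.9,0,0,0,0,85],[0.45,-0.9,0,0,0,0,85]]]'
python3 -m crank '[[[0.45,-0.9,0,0,0,0,85],[0,0,0,0,0,0,85],[0,0,0,0,0,0,85],[0,0,0,0,0,0,85],[0,0,0,0,0,0,85],[0,0,0,0,0,0,85],[0,0,0,0,0,0,85],[0,0,0,0,0,0,85]]]'
python3 shot.py s1
python3 -m crank '[[[0.45,-0.9,0,0,0,0,85],[0.45,-0.9,0,0,0,0,85],[0.45,-0.9,0,0,0,0,85],[0,0,0,0,0,0,85],[0,0,0,0,0,0,85],[0,0,0,0,0,0,85],[0,0,0,0,0,0,85],[0,0,0,0,0,0,85]]]'
python3 shot.py s2
python3 -c "
import cv2,numpy as np
cv2.imwrite('pics/s12.png',cv2.resize(np.hstack([cv2.imread('pics/s1.png'),cv2.imread('pics/s2.png')]),None,fx=.71,fy=.71))"
```

```text
time_s: 3.45
eef_pos: [592.7, -86.1, 249.5]
ee_rot: [0.0, 0.973, 0.232, 0.0]
force: [0.5, 0.2, 0.3]
grip_width: 0.997
grip_force: 0.0
time_s: 4.25
eef_pos: [591.9, 115.1, 249.5]
ee_rot: [0.0, 0.973, 0.232, 0.0]
force: [-0.1, 0.0, 0.3]
grip_width: 0.996
grip_force: 0.0
time_s: 5.05
eef_pos: [592.0, 139.2, 249.3]
ee_rot: [0.0, 0.973, 0.232, 0.0]
force: [0.3, 0.4, 0.1]
grip_width: 0.996
grip_force: 0.0
[592.  139.2 249.3] [0.893 0.451 0.   ] 5.1
time_s: 5.9
eef_pos: [591.8, 214.2, 249.4]
ee_rot: [0.0, 0.973, 0.231, 0.0]
force: [0.1, 0.6, 1.0]
grip_width: 0.994
grip_force: 0.0
[591.8 214.2 249.4] [0.893 0.45  0.   ] 5.95
```

View pics/s12.png

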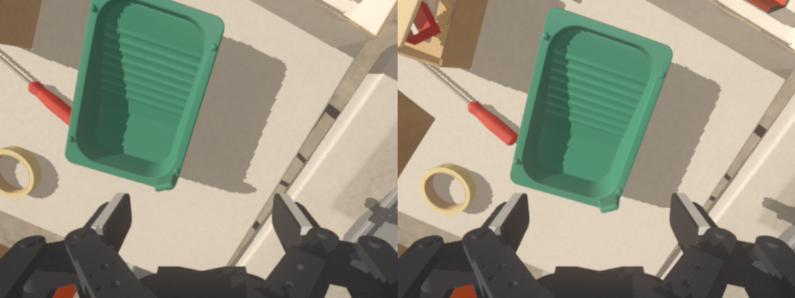

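Both views show the top liner with its ear at the lower right, at about (297,286) in full-resolution s2 pixels. The deep well is at the bottom, toward the robot. Now I'll fit the rim sides and triangulate the ear and the corners.

```bash
cat > m2.py <<'E'
from h import *
import sys
Z=float(sys.argv[1]) if len(sys.argv)>1 else 90
C={}
for n in("s1","s2"):
    im=cv2.imread(f"pics/{n}.png");m=cv2.inRange(cv2.cvtColor(im,cv2.COLOR_BGR2HSV),(65,70,20),(95,255,255))
    c=max(cv2.findContours(m,cv2.RETR_EXTERNAL,cv2.CHAIN_APPROX_NONE)[0],key=cv2.contourArea)[:,0]
    T=np.load(f"pics/{n}.npy");P=np.array([onz("wrist",p,Z,T)[:2] for p in c])
    ok=(c[:,1]>3)&(c[:,0]>3)
    th=np.radians(8.)if 0 else None
    r=cv2.minAreaRect(P.astype(np.float32));b=cv2.boxPoints(r);e=b[1]-b[0];f=b[2]-b[1];u=(e if np.hypot(*e)>np.hypot(*f) else f);u=u/np.hypot(*u);u*=np.sign(u[0])
    ctr=P[ok].min(0)/2+P[ok].max(0)/2
    for it in range(3):
        v=np.array([-u[1],u[0]]);q=np.c_[(P-ctr)@u,(P-ctr)@v];L={}
        for k,(ax,s,o,w) in dict(yp=(1,1,0,70),ym=(1,-1,0,70),xm=(0,-1,1,40),xp=(0,1,1,40)).items():
            sel=ok&(abs(q[:,o])<w)&(s*q[:,ax]>0.35*(250 if ax==0 else 170))
            if sel.sum()<20: L[k]=None;continue
            l=cv2.fitLine(P[sel].astype(np.float32),cv2.DIST_HUBER,0,.01,.01).ravel();L[k]=(l[2:],l[:2])
        d=sum(L[k][1]*np.sign(L[k][1]@u) for k in("yp","ym"));u=d/np.hypot(*d)
        pos={k:(None if L[k] is None else float((L[k][0]-ctr)@(u if k[0]=="x" else np.array([-u[1],u[0]])))) for k in L}
        v=np.array([-u[1],u[0]]);cx=(pos["xm"]+pos["xp"])/2 if pos["xp"] else pos["xm"]+125
        ctr=ctr+u*cx+v*(pos["yp"]+pos["ym"])/2
    print(n,"yaw",np.degrees(np.arctan2(u[1],u[0])),"ctr",ctr,"W",pos["yp"]-pos["ym"],"L",pos["xp"] and pos["xp"]-pos["xm"])
    C[n]=[ctr+u*-125+v*85*s for s in(-1,1)]
    # corner pixels rays for triangulation
    C[n]=[ray("wrist",proj("wrist",np.append(p,Z),T),T) for p in C[n]]
    q=np.c_[(P-ctr)@u,(P-ctr)@v];j=np.argmin(q@[.842,.539]);print(" ear tip px",c[j],"liner xy at Z+26:",)
    g=onz("wrist",c[j],Z+26,T)[:2]-ctr;print("  ",g@u,g@v)
    C[n].append(ray("wrist",c[j],T))
for i in range(3):print(tri([C["s1"][i],C["s2"][i]]))
E
python3 m2.py
```

```text
s1 yaw 9.383656 ctr [600.37081433 239.15379902] W 166.11631971520546 L 244.2218441994762
 ear tip px [239 265] liner xy at Z+26:
   -106.51657989663681 -76.61430389165677
s2 yaw 9.305556 ctr [600.29990247 239.99820467] W 166.01672526775656 L 244.04955797368712
 ear tip px [298 296] liner xy at Z+26:
   -109.85577127164632 -69.48010182968474
(array([488.52856641, 134.40008963,  85.44202608]), [np.float64(0.09518931430027931), np.float64(0.0951893143002577)])
(array([460.49203694, 304.46253445,  85.34666024]), [np.float64(0.008341429275294422), np.float64(0.0083414292750836)])
(array([488.48936952, 143.36673848,  81.50420662]), [np.float64(2.3114128269070084), np.float64(2.311412826907103)])
```

The two views agree: liner centre (600.3, 239.6), yaw 9.35°. The fit reads a few percent small (244 x 166), and triangulation puts the rim at about 85 against the stated 90. I'll turn the gripper to the ear's direction and recheck from closer.

```bash
python3 -m crank '[[[0,0,0,0,0,-0.95,85],[0,0,0,0,0,-0.95,85],[0,0,0,0,0,-0.95,85],[0,0,0,0,0,-0.95,85],[0,0,0,0,0,-0.95,85],[0,0,0,0,0,-0.95,85],[0,0,0,0,0,-0.95,85],[0,0,0,0,0,-0.95,85]]]'
python3 -m crank '[[[0,0,0,0,0,-0.95,85],[0,0,0,0,0,-0.95,85],[0,0,0,0,0,-0.95,85],[0,0,0,0,0,-0.95,85],[0,0,0,0,0,-0.95,85],[0,0,0,0,0,-0.8,85],[0,0,0,0,0,0,85],[0,0,0,0,0,0,85]]]'
cat > rel.py <<'E'
from h import *
import sys
# tool-frame move (units of 25mm, 8deg) to reach target xyz and tool-y yaw, tool pointing down
x,y,z,yaw=map(float,sys.argv[1:5]);T=T_tool();c,s=np.cos(np.radians(yaw)),np.sin(np.radians(yaw))
Y=np.array([c,s,0]);Zt=np.array([0,0,-1.]);G=np.c_[np.cross(Y,Zt),Y,Zt]
d=T[:3,:3].T@(np.array([x,y,z])-T[:3,3]);w=R.from_matrix(T[:3,:3].T@G).as_rotvec(degrees=True)
print("TCP",T[:3,3].round(1),"shift",(d/25).round(2),"turn",(w/8).round(3))
E
python3 rel.py 504.9 154 180 41.95
```

```text
time_s: 6.75
eef_pos: [591.7, 214.6, 249.3]
ee_rot: [0.0, 0.72, 0.694, 0.0]
force: [0.6, -0.5, -0.5]
grip_width: 0.992
grip_force: 0.0
time_s: 7.55
eef_pos: [591.7, 214.7, 249.3]
ee_rot: [0.0, 0.408, 0.913, -0.0]
force: [0.2, -0.1, -0.4]
grip_width: 0.996
grip_force: 0.0
TCP [591.7 214.7 249.3] shift [ 0.51 -4.21  2.77] turn [ 0.     0.    -0.017]
```

```bash
python3 -m crank '[[[0.09,-0.7,0.46,0,0,0,45],[0.09,-0.7,0.46,0,0,0,45],[0.09,-0.7,0.46,0,0,0,45],[0.09,-0.7,0.46,0,0,0,45],[0.09,-0.7,0.46,0,0,0,45],[0.09,-0.7,0.46,0,0,0,45],[0,0,0,0,0,0,45],[0,0,0,0,0,0,45]]]'
python3 shot.py s3
python3 - <<'E'
from h import *
T=np.load("pics/s3.npy");im=cv2.imread("pics/s3.png")
c=np.array([600.3,239.6]);a=np.radians(9.35);u=np.array([np.cos(a),np.sin(a)]);v=np.array([-u[1],u[0]])
b=np.radians(.569*180/np.pi)
e=c-108*u-69*v;eu=np.cos(b)*u+np.sin(b)*v;ev=np.array([-eu[1],eu[0]])
for z,col in((116,(0,0,255)),(90,(255,0,255))):
    q=[proj("wrist",np.append(e+eu*5.75*i+ev*15*j,z),T) for i,j in((1,1),(1,-1),(-1,-1),(-1,1))]
    cv2.polylines(im,[np.int32(np.round(q))],True,col,1)
for s in((-125,-85),(-125,85)):
    p=proj("wrist",np.append(c+s[0]*u+s[1]*v,90),T);cv2.circle(im,tuple(np.int32(p)),2,(0,255,255),-1)
pe=proj("wrist",np.append(e,116),T);print(pe)
x,y=np.int32(pe);raw=cv2.imread("pics/s3.png");x0,y0=max(0,min(360,x-100)),max(0,min(300,y-60))
cv2.imwrite("pics/s3v.png",np.vstack([crop(raw,x0,y0,200,110,2.7),crop(im,x0,y0,200,110,2.7)]));print(x0,y0)
E
```

```text
time_s: 8.35
eef_pos: [505.2, 154.7, 180.9]
ee_rot: [0.0, 0.408, 0.913, 0.0]
force: [0.6, -0.5, -0.1]
grip_width: 0.524
grip_force: 0.0
[505.2 154.7 180.9] [-0.668  0.744 -0.001] 8.4
[284.19387797 217.40482346]
184 157
```

View pics/s3v.png

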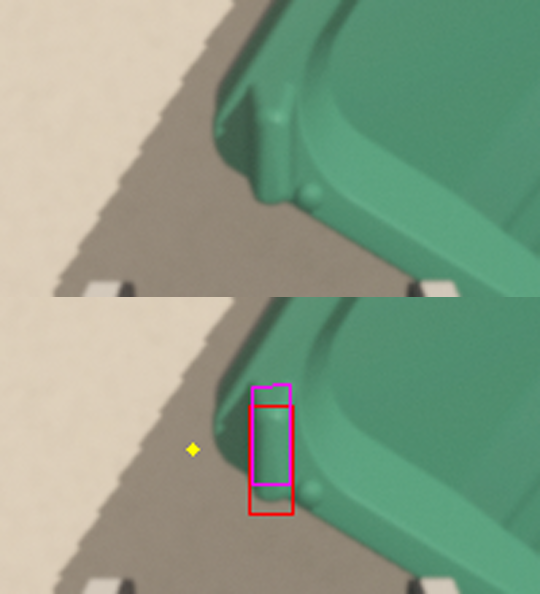

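The ear in the picture (middle of its top at about (275,158) in the crop) matches the predicted outline within about 1.5 mm. I'll go down and pinch it.

```bash
python3 -m crank '[[[0,0.04,0.7,0,0,0,45],[0,0,0.7,0,0,0,45],[0,0,0.7,0,0,0,45],[0,0,0.6,0,0,0,45],[0,0,0.4,0,0,0,45],[0,0,0.26,0,0,0,45],[0,0,0,0,0,0,45],[0,0,0,0,0,0,45]]]'
python3 -m crank '[[[0,0,0,0,0,0,25],[0,0,0,0,0,0,18],[0,0,0,0,0,0,12],[0,0,0,0,0,0,6],[0,0,0,0,0,0,0],[0,0,0,0,0,0,0],[0,0,0,0,0,0,0],[0,0,0,0,0,0,0]]]' 60
python3 shot.py g1
python3 - <<'E'
from h import *
cv2.imwrite("pics/g1v.png",np.hstack([cv2.resize(cv2.imread("pics/g1.png"),None,fx=.8,fy=.8),crop(capture("side"),172,200,100,105,3.2)]))
E
```

```text
time_s: 9.2
eef_pos: [505.8, 155.4, 96.9]
ee_rot: [0.0, 0.407, 0.914, 0.0]
force: [-0.2, -0.2, 0.1]
grip_width: 0.523
grip_force: 0.0
time_s: 10.0
eef_pos: [505.4, 155.3, 96.3]
ee_rot: [0.0, 0.407, 0.914, -0.0]
force: [-0.4, -0.9, -0.9]
grip_width: -0.0
grip_force: 0.0
[505.4 155.3  96.3] [-0.669  0.743 -0.   ] 10.05
```

View pics/g1v.png

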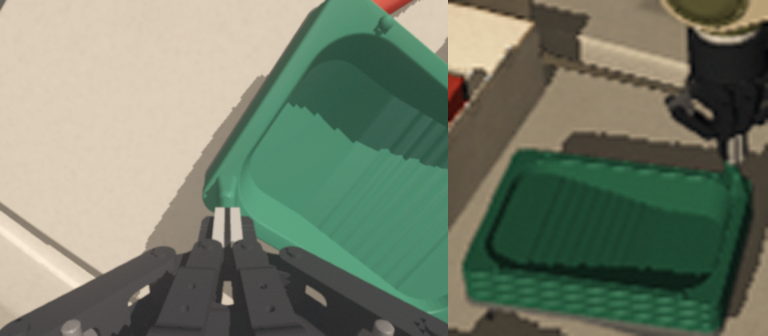

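The fingers shut on nothing. Their tips are at about (228,210) in the wrist view and the ear sits just past them, so it must be lower than the stated height, as the triangulated 85 suggested. I'll open up and remeasure the height over the long s2–s3 baseline.

Run:
```python
from h import *
def edges(n,Z):
    im=cv2.imread(f"pics/{n}.png");m=cv2.inRange(cv2.cvtColor(im,cv2.COLOR_BGR2HSV),(65,70,20),(95,255,255))
    c=max(cv2.findContours(m,cv2.RETR_EXTERNAL,cv2.CHAIN_APPROX_NONE)[0],key=cv2.contourArea)[:,0]
    T=np.load(f"pics/{n}.npy");c=c[(c[:,1]>3)&(c[:,0]>3)&(c[:,0]<556)&(c[:,1]<416)]
    P=np.array([onz("wrist",p,Z,T)[:2] for p in c]);ctr=np.array([600.3,239.6]);a=np.radians(9.35);u=np.array([np.cos(a),np.sin(a)]);v=np.array([-u[1],u[0]])
    q=np.c_[(P-ctr)@u,(P-ctr)@v]
    xm=q[(abs(q[:,1])<30)&(q[:,0]<-100),0];ym=q[(abs(q[:,0]+40)<30)&(q[:,1]<-60),1]
    return (np.median(xm) if len(xm)>8 else None,len(xm),np.median(ym) if len(ym)>8 else None,len(ym))
for Z in(70,75,80,85,90):print(Z,[tuple(None if e is None else round(float(e),1) for e in edges(n,Z)) for n in("s1","s2","s3","g1")])
```

```text
70 [(-130.7, 52.0, -82.5, 53.0), (-131.3, 50.0, -86.0, 49.0), (-124.2, 65.0, -87.9, 60.0), (-124.6, 134.0, -86.2, 86.0)]Traceback (most recent call last):
  File "<stdin>", line 10, in <module>
  File "<stdin>", line 6, in edges
  File "h.py", line 13, in onz
    o,d=ray(n,px,Tt);return o+d*(z-o[2])/d[2]
        ~~~^^^^^^^^^
  File "h.py", line 9, in ray
    m,W=cam(n,Tt);K=np.array([[m["fx"],0,m["cx"]],[0,m["fy"],m["cy"]],[0,0,1]])
        ~~~^^^^^^
  File "h.py", line 7, in cam
    m=camera_model(n);return m,(m["world_from_camera"] if n!="wrist" else (T_tool() if Tt is None else Tt)@m["T_tool_cam"])
ValueError: time passes only in moves, steps and waits
```

Run:
```python
from h import *
# patch crops around the ear corner in s2, s3, g1 side by side
o=[]
for n,x,y in(("s2",255,240),("s3",240,180),("g1",225,175)):
    o.append(crop(cv2.imread(f"pics/{n}.png"),x,y,100,100,2.6))
cv2.imwrite("pics/ear3.png",np.hstack(o))
```

```text
(no output)
```

View pics/ear3.png

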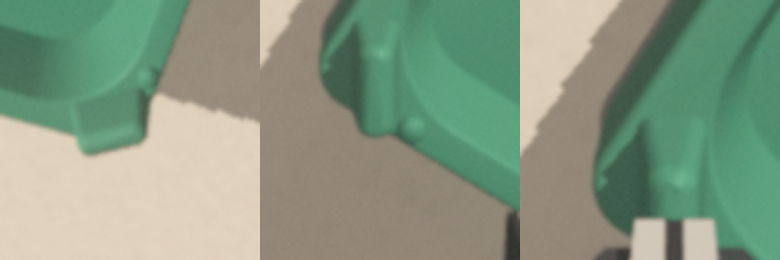

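The crops show the stud at s2 (312,269) and s3 (298.5,229). The ear's far top end is at s2 (288,297), s3 (285.4,199) and g1 (284.6,245). In g1 the fingers cover the rest of the ear from above. Now I'll triangulate these points.

```bash
sed -i '/^def cam(/i import functools\ncamera_model=functools.lru_cache(None)(camera_model)' h.py
python3 - <<'E'
from h import *
T={n:np.load(f"pics/{n}.npy") for n in("s1","s2","s3","g1")}
P=lambda **k:tri([ray("wrist",p,T[n]) for n,p in k.items()])
print("stud",P(s2=(311.9,269.2),s3=(298.5,229.2)))
print("earB",P(s2=(288,297),s3=(285.4,199.2),g1=(284.6,245.4)),P(s3=(285.4,199.2),g1=(284.6,245.4)),P(s2=(288,297),s3=(285.4,199.2)))
print("earA",P(s2=(310,291),s3=(284.5,230.5)))
def edges(n,Z):
    im=cv2.imread(f"pics/{n}.png");m=cv2.inRange(cv2.cvtColor(im,cv2.COLOR_BGR2HSV),(65,70,20),(95,255,255))
    c=max(cv2.findContours(m,cv2.RETR_EXTERNAL,cv2.CHAIN_APPROX_NONE)[0],key=cv2.contourArea)[:,0]
    c=c[(c[:,1]>3)&(c[:,0]>3)&(c[:,0]<556)&(c[:,1]<416)]
    Q=np.array([onz("wrist",p,Z,T[n])[:2] for p in c]);ctr=np.array([600.3,239.6]);a=np.radians(9.35);u=np.array([np.cos(a),np.sin(a)]);v=np.array([-u[1],u[0]])
    q=np.c_[(Q-ctr)@u,(Q-ctr)@v]
    xm=q[(abs(q[:,1])<30)&(q[:,0]<-100),0];ym=q[(abs(q[:,0]+40)<30)&(q[:,1]<-60),1]
    return np.median(xm).round(1),np.median(ym).round(1)
for Z in(70,76,82,90):print(Z,[tuple(map(float,edges(n,Z))) for n in("s1","s2","s3","g1")])
E
```

```text
stud (array([526.13110078, 148.26377262,  88.47248026]), [np.float64(0.32024685688784127), np.float64(0.3202468568878335)])
earB (array([497.39230314, 163.45037326, 113.67827265]), [np.float64(0.3653991478394118), np.float64(0.9747690789467641), np.float64(0.6268017054901124)]) (array([494.85099471, 166.29970777, 124.8772693 ]), [np.float64(0.10838013871909084), np.float64(0.10838013871898432)]) (array([497.10265408, 163.5212294 , 112.82106459]), [np.float64(0.6149119510201825), np.float64(0.6149119510200979)])
earA (array([512.83933321, 145.60987091, 111.81528119]), [np.float64(0.1016331550623198), np.float64(0.10163315506225602)])
70 [(-130.7, -82.5), (-131.3, -86.0), (-124.2, -87.9), (-124.6, -86.2)]
76 [(-127.8, -82.3), (-128.1, -84.5), (-124.7, -86.2), (-125.3, -81.7)]
82 [(-124.7, -82.2), (-124.9, -83.0), (-125.1, -84.2), (-125.9, -77.8)]
90 [(-120.8, -82.0), (-120.6, -81.1), (-125.8, -81.7), (-127.0, -73.2)]
```

Run:
```python
from h import *
for P in((505.4,155.3,96.3),(505.4,155.3,115.3),(505,154.5,114)):print(P,proj("side",P),proj("wrist",P,np.load("pics/g1.npy")))
im=capture("side");cv2.imwrite("pics/side2.png",im)
h=cv2.cvtColor(im,cv2.COLOR_BGR2HSV)[...]
print(im[236:264:2,254:270:2].sum(2))
for r in range(236,264,2):print(r,[ ''.join('G' if (g>1.25*rr) else('#' if int(b)+g+rr<150 else ('+' if int(b)+g+rr>380 else '.')) for b,g,rr in im[r,250:274].tolist())])
s=sense();print(s["force"],s["grip_width"],s["grip_force"],s["eef_pos"])
```

```text
(505.4, 155.3, 96.3) [260.75409921 256.20312019] [285.61366622 251.82638226]
(505.4, 155.3, 115.3) [260.59884678 251.98531604] [285.75811077 266.85971877]
(505, 154.5, 114) [260.81871684 252.13570579] [284.07549974 266.32814643]
[[290  71  85  76  56  82  63  85]
 [ 54  63  83  73  57  84  48 102]
 [ 63  83  85  75  74  74 255 407]
 [ 70  52  75  68 278 133 413 393]
 [387 158  67 402 252 150 419 401]
 [220 122  70 416 251 145 373 413]
 [188 159  66 385 249 195 180 217]
 [182 190 155 419 215 203 183 186]
 [186 186 158 173 128 185 185 185]
 [172 159 138 158 182 161 186 189]
 [198 152 139 151 193  81 175 189]
 [200 196 159 161 181 122 144 188]
 [201 190 177 174 174 158 100 191]
 [199 188 168 154 152 152  89 192]]
236 ['G#...#################..']
238 ['#####################.+.']
240 ['################.++++++.']
242 ['.###########..#.+++++++.']
244 ['++..+..##.+.....+++++...']
246 ['......###.+...#..+++....']
248 ['.......##.+....#........']
250 ['........G.+.............']
252 ['........GGGGG...........']
254 ['GGGGGGGGGGGGGG..........']
256 ['GGGGGGGGGGGGGGGG........']
258 ['GGGGGGGGGGGGGGGGG.......']
260 ['GGGGGGGGGGGGGGGGG.......']
262 ['GGGGGGGGGGGGGGGGG.......']
[-0.0435664   0.03567875  0.83766698] 0.0024789974773755667 0.0 [505.33706324 155.31808695  96.27315731]
```

The side view puts the real fingertips at row 251, about 20–25 mm above the reported TCP. It also confirms the ear's top at z ≈ 114, and the triangulated ear (505, 154.5) matches in x and y. I'll open and go about 20 mm deeper, watching the force.

```bash
python3 -m crank '[[[0,0,0,0,0,0,20],[0,0,0,0,0,0,32],[0,0,0,0,0,0,40],[0,0,0,0,0,0,40],[0,0,0.2,0,0,0,40],[0,0,0.2,0,0,0,40],[0,0,0,0,0,0,40],[0,0,0,0,0,0,40]]]' 60
python3 -m crank '[[[0,0,0.1,0,0,0,40],[0,0,0.1,0,0,0,40],[0,0,0.1,0,0,0,40],[0,0,0.1,0,0,0,40],[0,0,0,0,0,0,40],[0,0,0,0,0,0,40],[0,0,0,0,0,0,40],[0,0,0,0,0,0,40]]]'
python3 -m crank '[[[0,0,0,0,0,0,20],[0,0,0,0,0,0,12],[0,0,0,0,0,0,6],[0,0,0,0,0,0,0],[0,0,0,0,0,0,0],[0,0,0,0,0,0,0],[0,0,0,0,0,0,0],[0,0,0,0,0,0,0]]]'
```

```text
time_s: 10.95
eef_pos: [505.2, 155.3, 86.1]
ee_rot: [-0.0, 0.407, 0.914, -0.0]
force: [0.3, 0.6, 1.1]
grip_width: 0.467
grip_force: 0.0
time_s: 11.75
eef_pos: [505.4, 155.3, 76.4]
ee_rot: [0.0, 0.407, 0.914, 0.0]
force: [0.4, 0.6, 0.6]
grip_width: 0.474
grip_force: 0.0
time_s: 12.55
eef_pos: [505.4, 155.3, 76.4]
ee_rot: [0.0, 0.407, 0.914, -0.0]
force: [-0.6, -0.6, 3.1]
grip_width: 0.112
grip_force: 58.8
```

Gripped with 58.8 N at about 9.6 mm opening, but likely only on the ear's upper part. I'll regrip 4 mm deeper and harder.

```bash
python3 -m crank '[[[0,0,0,0,0,0,20],[0,0,0,0,0,0,25],[0,0,0.08,0,0,0,25],[0,0,0.08,0,0,0,25],[0,0,0,0,0,0,25],[0,0,0,0,0,0,25],[0,0,0,0,0,0,25],[0,0,0,0,0,0,25]]]'
python3 -m crank '[[[0,0,0,0,0,0,12],[0,0,0,0,0,0,6],[0,0,0,0,0,0,0],[0,0,0,0,0,0,0],[0,0,0,0,0,0,0],[0,0,0,0,0,0,0],[0,0,0,0,0,0,0],[0,0,0,0,0,0,0]]]' 80
cat > peel.py <<'E'
from h import *
# per-step tool shift for rotating 1 unit (8deg) about liner_far
T=T_tool();a=np.radians(9.35);u=np.array([np.cos(a),np.sin(a),0]);v=np.array([-u[1],u[0],0])
far=np.array([600.3,239.6,88])+119*u+79*v
p=T[:3,:3].T@(far-T[:3,3]);print("far in tool",p.round(1),T[:3,:3].round(3).tolist())
for deg in(1,2,4):
    for s in(1,-1):
        r=R.from_rotvec([s*np.radians(deg),0,0]).as_matrix();print(s*deg,"shift units",((p-r@p)/25).round(3))
E
python3 peel.py
```

```text
time_s: 13.35
eef_pos: [505.4, 155.3, 72.4]
ee_rot: [0.0, 0.407, 0.914, 0.0]
force: [-0.3, -0.8, 1.2]
grip_width: 0.293
grip_force: 0.0
time_s: 14.15
eef_pos: [505.4, 155.3, 72.4]
ee_rot: [0.0, 0.407, 0.914, 0.0]
force: [-0.1, -0.5, 3.9]
grip_width: 0.105
grip_force: 79.6
far in tool [  1.4 269.7 -15.6] [[-0.669, 0.743, 0.0], [0.743, 0.669, 0.0], [-0.0, 0.0, -1.0]]
1 shift units [ 0.    -0.009 -0.188]
-1 shift units [0.    0.013 0.188]
2 shift units [ 0.    -0.015 -0.377]
-2 shift units [0.    0.028 0.376]
4 shift units [ 0.    -0.017 -0.754]
-4 shift units [0.    0.07  0.751]
```

```bash
python3 -m crank '[[[0,0,-0.095,0.0625,0,0,0],[0,0,-0.095,0.0625,0,0,0],[0,0,-0.095,0.0625,0,0,0],[0,0,-0.095,0.0625,0,0,0],[0,-0.005,-0.095,0.0625,0,0,0],[0,-0.005,-0.095,0.0625,0,0,0],[0,-0.005,-0.095,0.0625,0,0,0],[0,-0.005,-0.095,0.0625,0,0,0]]]'
python3 - <<'E'
from h import *
s=sense();print(s["force"],s["wrist_torque"],s["grip_width"])
E
```

```text
time_s: 14.95
eef_pos: [505.9, 155.4, 92.2]
ee_rot: [-0.014, 0.406, 0.913, -0.032]
force: [0.9, 0.2, -1.9]
grip_width: 0.102
grip_force: 79.2
[ 0.88984046  0.2494039  -1.92564435] [-0.03924425  0.03827231 -0.02168366] 0.10240934029185232
```

```bash
python3 shot.py p1
python3 -m crank '[[[0,-0.01,-0.095,0.0625,0,0,0],[0,-0.01,-0.095,0.0625,0,0,0],[0,-0.01,-0.095,0.0625,0,0,0],[0,-0.01,-0.095,0.0625,0,0,0],[0,0.0,-0.095,0.0625,0,0,0],[0,0.0,-0.095,0.0625,0,0,0],[0,0.0,-0.095,0.0625,0,0,0],[0,0.0,-0.095,0.0625,0,0,0]]]'
python3 shot.py p2
python3 -m crank '[[[0,0,-0.095,0.0625,0,0,0],[0,0,-0.095,0.0625,0,0,0],[0,0,-0.095,0.0625,0,0,0],[0,0,-0.095,0.0625,0,0,0],[0,0,0,0,0,0,0],[0,0,0,0,0,0,0],[0,0,0,0,0,0,0],[0,0,0,0,0,0,0]]]'
python3 shot.py p3
cat > cmp.py <<'E'
from h import *
import sys
def mk(n):
    im=cv2.imread(f"pics/{n}.png");return cv2.inRange(cv2.cvtColor(im,cv2.COLOR_BGR2HSV),(65,70,20),(95,255,255))
for n in sys.argv[1:]:
    m=mk(n);c=max(cv2.findContours(m,cv2.RETR_EXTERNAL,cv2.CHAIN_APPROX_NONE)[0],key=cv2.contourArea)[:,0]
    # left edge column at rows 60,120,180 ; first green row at cols 350,450
    print(n,cv2.countNonZero(m),[int(np.flatnonzero(m[r])[0]) for r in(40,90,140,190)],[int(np.flatnonzero(m[:,k])[-1]) for k in(400,450,500,550)])
E
python3 cmp.py g1 p1 p2 p3
```

```text
[505.9 155.4  92.2] [-0.669  0.743 -0.001] 15.0
time_s: 15.8
eef_pos: [506.1, 156.1, 110.4]
ee_rot: [-0.029, 0.406, 0.911, -0.064]
force: [0.3, -0.3, -0.8]
grip_width: 0.109
grip_force: 79.2
[506.1 156.1 110.4] [-0.669  0.743  0.   ] 15.85
time_s: 16.65
eef_pos: [507.1, 157.0, 119.6]
ee_rot: [-0.035, 0.405, 0.91, -0.08]
force: [-0.9, 1.1, -0.4]
grip_width: 0.107
grip_force: 79.2
[507.1 157.  119.6] [-0.669  0.743  0.   ] 16.7
g1 78440 [383, 349, 312, 277] [322, 348, 374, 399]
p1 80656 [385, 351, 314, 282] [361, 343, 371, 399]
p2 80022 [384, 352, 320, 287] [361, 343, 371, 399]
p3 79875 [385, 356, 321, 288] [360, 343, 371, 399]
```

The liner's edge stays fixed relative to the gripper, so it is turning up with it (10° now). I'll turn about 5° further about the far corner so the last stud gives with little load, then pull up.

```bash
python3 -m crank '[[[0,0,-0.115,0.078,0,0,0],[0,0,-0.115,0.078,0,0,0],[0,0,-0.115,0.078,0,0,0],[0,0,-0.115,0.078,0,0,0],[0,0,-0.115,0.078,0,0,0],[0,0,-0.115,0.078,0,0,0],[0,0,-0.115,0.078,0,0,0],[0,0,-0.115,0.078,0,0,0]]]' 110
python3 -m crank '[[[0,-0.03,-0.1,0,0,0,0],[0,-0.03,-0.1,0,0,0,0],[0,-0.03,-0.1,0,0,0,0],[0,-0.03,-0.1,0,0,0,0],[0,-0.03,-0.1,0,0,0,0],[0,-0.03,-0.1,0,0,0,0],[0,-0.03,-0.1,0,0,0,0],[0,-0.03,-0.1,0,0,0,0]]]'
python3 shot.py p4
python3 -m crank '[[[0,-0.1,-0.3,0,0,0,0],[0,-0.1,-0.3,0,0,0,0],[0,-0.1,-0.4,0,0,0,0],[0,-0.1,-0.4,0,0,0,0],[0,-0.1,-0.4,0,0,0,0],[0,-0.1,-0.4,0,0,0,0],[0,0,0,0,0,0,0],[0,0,0,0,0,0,0]]]'
python3 shot.py p5; python3 cmp.py p3 p4 p5
python3 - <<'E'
from h import *
b=capture("side");cv2.imwrite("pics/side5.png",b)
for n in("side0","side2","side5"):
    g=green(cv2.imread(f"pics/{n}.png"));k,l,st,ce=cv2.connectedComponentsWithStats(g);print(n,st[1:][st[1:,4]>100].tolist())
E
```

```text
time_s: 17.5
eef_pos: [510.8, 160.2, 142.4]
ee_rot: [-0.053, 0.403, 0.906, -0.12]
force: [-0.3, 0.0, -0.8]
grip_width: 0.095
grip_force: 109.7
time_s: 18.3
eef_pos: [510.3, 159.7, 163.3]
ee_rot: [-0.053, 0.403, 0.906, -0.119]
force: [0.3, 0.3, -0.2]
grip_width: 0.093
grip_force: 109.6
[510.3 159.7 163.3] [-0.669  0.743 -0.   ] 18.35
time_s: 19.15
eef_pos: [510.1, 159.6, 220.0]
ee_rot: [-0.053, 0.403, 0.906, -0.119]
force: [-0.1, 0.1, -0.7]
grip_width: 0.091
grip_force: 109.7
[510.1 159.6 220. ] [-0.669  0.743  0.   ] 19.2
p3 79875 [385, 356, 321, 288] [360, 343, 371, 399]
p4 79245 [389, 357, 324, 291] [361, 343, 371, 399]
p5 79105 [390, 357, 325, 292] [361, 343, 371, 399]
side0 [[177, 247, 90, 57, 3935]]
side2 [[177, 247, 90, 57, 3931]]
side5 [[172, 217, 95, 86, 6227]]
```

```bash
python3 rel.py 510 160 245 41.95
python3 -m crank '[[[0,0,-0.2,-0.24,0,0,0],[0,0,-0.2,-0.24,0,0,0],[0,0,-0.2,-0.24,0,0,0],[0,0,-0.2,-0.24,0,0,0],[0,0,-0.2,-0.24,0,0,0],[0,0,0,-0.24,0,0,0],[0,0,0,-0.24,0,0,0],[0,0,0,-0.24,0,0,0]]]'
python3 rel.py 481.7 -356.2 245 28.5; python3 shot.py p6; python3 cmp.py p6
python3 - <<'E'
from h import *
b=capture("side");a=capture("scene");cv2.imwrite("pics/side6.png",b)
cv2.imwrite("pics/v6.png",np.hstack([crop(b,150,150,150,170,2.6),crop(a,200,90,150,170,2.6)]))
E
```

```text
TCP [509.9 159.6 219.5] shift [ 0.01 -0.25 -0.99] turn [-1.88  -0.003  0.008]
time_s: 20.05
eef_pos: [513.7, 162.7, 245.0]
ee_rot: [0.002, 0.407, 0.914, 0.004]
force: [-0.4, -0.2, -0.9]
grip_width: 0.089
grip_force: 109.6
TCP [513.7 162.7 245. ] shift [-14.57 -14.84  -0.13] turn [ 0.068 -0.005  1.686]
[513.7 162.7 245. ] [-0.669  0.743 -0.   ] 20.1
p6 85076 [391, 313, 282, 260] [361, 343, 371, 399]
```

View pics/v6.png

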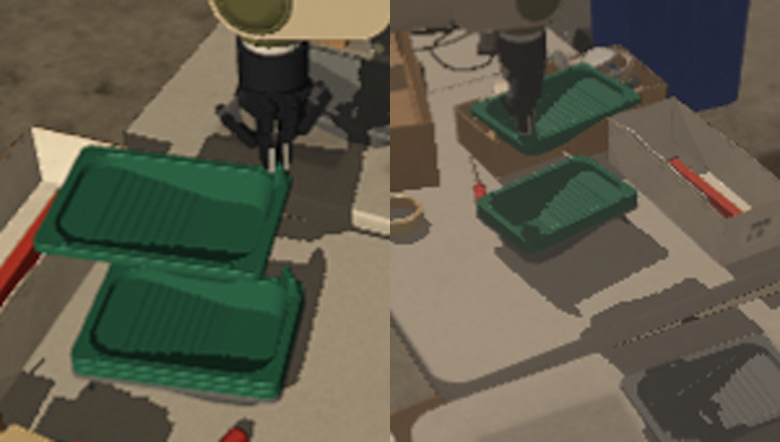

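The picture shows one liner held free and roughly level (its ear at the fingers near (280,175)). The rest of the stack is still standing below, with its own corner ear at about (290,270). Now I'll carry it over.

```bash
python3 -m crank '[[[-0.4,-0.4,0,0,0,0,0],[-0.7,-0.7,0,0,0,0,0],[-0.9,-0.9,0,0,0,0,0],[-0.9,-0.9,0,0,0,0,0],[-0.9,-0.9,0,0,0,0,0],[-0.9,-0.9,0,0,0,0,0],[-0.9,-0.9,0,0,0,0,0],[-0.9,-0.9,0,0,0,0,0]]]'
python3 -m crank '[[[-0.9,-0.9,0,0,0,0,0],[-0.9,-0.9,0,0,0,0,0],[-0.9,-0.9,0,0,0,0,0],[-0.9,-0.9,0,0,0,0,0],[-0.9,-0.9,0,0,0,0,0],[-0.9,-0.9,0,0,0,0,0],[-0.9,-0.9,0,0,0,0,0],[-0.8,-0.9,0,0,0,0,0]]]'
python3 -m crank '[[[-0.6,-0.6,0,0,0,0,0],[-0.3,-0.4,0,0,0,0,0],[0,0,0,0,0,0.4,0],[0,0,0,0,0,0.4,0],[0,0,0,0,0,0.4,0],[0,0,0,0,0,0.3,0],[0,0,0,0.06,0,0.19,0],[0,0,0,0,0,0,0]]]'
python3 rel.py 481.7 -356.2 210 28.5
python3 shot.py q1; python3 cmp.py q1
```

```text
time_s: 21.0
eef_pos: [501.3, -68.7, 243.5]
ee_rot: [0.001, 0.407, 0.914, 0.003]
force: [0.6, 0.3, -1.0]
grip_width: 0.098
grip_force: 109.6
time_s: 21.8
eef_pos: [485.9, -321.2, 242.2]
ee_rot: [0.001, 0.407, 0.913, 0.003]
force: [0.7, -0.0, -1.9]
grip_width: 0.092
grip_force: 109.6
time_s: 22.6
eef_pos: [483.0, -352.3, 242.2]
ee_rot: [-0.001, 0.511, 0.859, -0.001]
force: [-1.0, 0.6, -1.1]
grip_width: 0.089
grip_force: 109.6
TCP [ 483.  -352.3  242.2] shift [-0.11 -0.12  1.29] turn [-0.017 -0.012  0.   ]
[ 483.  -352.3  242.2] [-0.477  0.879  0.002] 22.65
q1 79300 [390, 355, 322, 290] [361, 343, 371, 399]
```

```bash
python3 -m crank '[[[-0.05,-0.06,0.3,0,0,0,0],[-0.06,-0.06,0.45,0,0,0,0],[0,0,0.45,0,0,0,0],[0,0,0.45,0,0,0,0],[0,0,0.45,0,0,0,0],[0,0,0.3,0,0,0,0],[0,0,0,0,0,0,0],[0,0,0,0,0,0,0]]]'
cat > lev.py <<'E'
from h import *
import sys
# corners of the held liner's rim from side and scene: fit 4 side lines of the green blob's upper face, intersect
def quad(n):
    im=capture(n);cv2.imwrite(f"pics/{sys.argv[1]}_{n}.png",im);g=green(im)
    k,l,st,ce=cv2.connectedComponentsWithStats(g)
    c0=proj(n,(593,-296,196));i=min((i for i in range(1,k) if st[i,4]>300),key=lambda i:np.hypot(*(ce[i]-c0)))
    c=max(cv2.findContours((l==i).astype(np.uint8),cv2.RETR_EXTERNAL,cv2.CHAIN_APPROX_NONE)[0],key=cv2.contourArea)[:,0].astype(float)
    print(n,st[i].tolist());return c
T=T_tool();u=np.array([np.cos(np.radians(-4.1)),np.sin(np.radians(-4.1)),0]);v=np.array([-u[1],u[0],0])
c0=T[:3,3]+107.3*u+67.8*v+np.array([0,0,17.6]);print("expected centre of rim",c0.round(1))
for n in("side","scene"):
    c=quad(n)
    for name,a,b in(("x+",(125,-45),(125,45)),("x-",(-125,-45),(-125,45)),("y+",(-80,85),(80,85)),("y-",(-80,-85),(80,-85))):
        for z,lab in((0,"rim"),):
            A=proj(n,c0+a[0]*u+a[1]*v);B=proj(n,c0+b[0]*u+b[1]*v);t=(B-A)/np.hypot(*(B-A));nn=np.array([-t[1],t[0]])
            nn*=np.sign(nn@((A+B)/2-proj(n,c0)))
            s=(c-A)@t;o=(c-A)@nn;L=np.hypot(*(B-A));res=[]
            for lo,hi in((0,.34),(.33,.67),(.66,1)):
                w=o[(s>lo*L)&(s<hi*L)&(abs(o)<14)];res.append(round(float(np.median(w)),1) if len(w) else None)
            print(n,name,"outward px offset along side",res,"px/mm",round(L/np.linalg.norm(np.subtract(b,a)),2))
E
python3 lev.py q2; python3 -c "
from h import *
print(sense()['wrist_torque'],T_tool().round(4))"
```

```text
time_s: 23.45
eef_pos: [481.8, -356.4, 182.4]
ee_rot: [-0.001, 0.511, 0.859, -0.001]
force: [0.3, -0.6, -1.6]
grip_width: 0.093
grip_force: 109.6
expected centre of rim [ 593.7 -296.4  200. ]
side [244, 136, 74, 39, 1781]
side x+ outward px offset along side [-0.8, -0.9, -0.7] px/mm 0.17
side x- outward px offset along side [0.2, 0.3, 0.4] px/mm 0.16
side y+ outward px offset along side [5.3, 3.5, 2.2] px/mm 0.25
side y- outward px offset along side [-0.8, -1.0, -1.2] px/mm 0.24
scene [317, 191, 52, 40, 557]
scene x+ outward px offset along side [-2.6, -2.7, -2.3] px/mm 0.21
scene x- outward px offset along side [None, None, None] px/mm 0.21
scene y+ outward px offset along side [None, None, -12.8] px/mm 0.24
scene y- outward px offset along side [-6.3, -5.0, -3.2] px/mm 0.26
[-0.10697106  0.09547353 -0.05479925] [[-4.769000e-01  8.790000e-01 -1.800000e-03  4.819047e+02]
 [ 8.790000e-01  4.769000e-01 -6.000000e-04 -3.565071e+02]
 [ 3.000000e-04 -1.800000e-03 -1.000000e+00  1.827876e+02]
 [ 0.000000e+00  0.000000e+00  0.000000e+00  1.000000e+00]]
```

```bash
cat > lev2.py <<'E'
from h import *
import sys
def gm(im):
    f=cv2.GaussianBlur(im,(3,3),0).astype(float);return ((f[...,1]>1.2*f[...,2])&(f[...,1]>1.0*f[...,0])&(f[...,1]>15)).astype(np.uint8)
def rep(tag,n,fn,c0,yaw):
    u=np.array([np.cos(np.radians(yaw)),np.sin(np.radians(yaw)),0]);v=np.array([-u[1],u[0],0])
    m=gm(cv2.imread(fn))
    for name,a,b in(("x+",(125,-60),(125,60)),("x-",(-125,-60),(-125,60)),("y+",(-100,85),(100,85)),("y-",(-100,-85),(100,-85))):
        out=[]
        for t in np.linspace(0,1,9):
            p=np.add(a,np.multiply(t,np.subtract(b,a)));P=proj(n,c0+p[0]*u+p[1]*v);C=proj(n,c0+p[0]*u*(name[0]=="y")+p[1]*v*(name[0]=="x"))
            d=(P-C)/np.hypot(*(P-C))
            prof=[m[int(round(q[1])),int(round(q[0]))] for q in(P+d*k for k in np.arange(-8,8,.25))]
            ed=[-8+.25*i for i in range(1,len(prof)) if prof[i-1] and not prof[i]]
            out.append(min(ed,key=abs) if ed else None)
        print(tag,n,name,out)
for s in("side","scene"):
    rep("seat",s,f"pics/{s}0.png",np.array([600.3,239.6,90.]),9.35)
    rep("held",s,f"pics/q2_{s}.png",np.array([593.7,-296.4,200.]),-4.1)
E
python3 lev2.py
```

```text
seat side x+ [-0.5, -0.5, 0.0, -0.75, -0.25, -1.0, -0.5, -0.25, 0.0]
seat side x- [1.0, 1.75, 2.75, 2.75, 2.75, 2.75, 2.75, 2.75, 2.75]
seat side y+ [None, None, None, None, None, None, None, None, None]
seat side y- [4.25, 0.25, 0.25, 0.25, 0.25, 0.5, -0.5, -0.5, -0.5]
held side x+ [1.0, 0.25, -0.25, -1.0, -0.5, -0.25, 0.0, -0.75, -0.5]
held side x- [0.5, 1.0, 1.25, 1.75, 1.0, 1.5, 1.75, 1.75, 1.75]
held side y+ [6.5, 7.25, 6.75, 6.25, 4.5, 3.75, 3.25, 3.5, 3.25]
held side y- [3.75, -0.25, 0.5, 0.25, -0.25, -0.5, -0.5, 0.0, -0.5]
seat scene x+ [-0.5, -1.0, -1.0, -0.75, -1.0, 0.0, -0.75, -1.25, -0.25]
seat scene x- [None, None, None, None, None, None, None, None, None]
seat scene y+ [None, -1.5, -1.25, -1.0, -0.5, -0.25, -1.25, -1.25, -0.75]
seat scene y- [None, None, 0.5, 7.25, 7.25, 7.25, 7.25, 7.25, 2.25]
held scene x+ [-0.25, -1.0, -0.75, -0.5, -1.25, 0.0, -0.25, -0.75, -0.75]
held scene x- [1.75, 0.5, 1.0, 0.75, 1.75, 0.75, 2.0, 1.0, 1.25]
held scene y+ [-1.75, -1.5, None, None, None, -3.25, -1.5, -1.0, -0.5]
held scene y- [3.25, 3.5, 3.25, 2.5, 1.25, 1.5, 1.5, 1.5, 1.5]
```

Against the seated reference, the held liner's edges match the expected pose within about 0.5 px (2–3 mm). So it is level and centred, with its underside about 104 mm above the tray rim. I'll lower it the last 3–4 mm, let it settle and check.

```bash
python3 -m crank '[[[0,0,0.07,0,0,0,0],[0,0,0.07,0,0,0,0],[0,0,0,0,0,0,0],[0,0,0,0,0,0,0],[0,0,0,0,0,0,0],[0,0,0,0,0,0,0],[0,0,0,0,0,0,0],[0,0,0,0,0,0,0]]]'
python3 shot.py q3; python3 cmp.py q3; python3 rel.py 481.7 -356.2 179 28.5
python3 - <<'E'
from h import *
b=capture("side");a=capture("scene");a0=cv2.imread("pics/scene0.png");b0=cv2.imread("pics/side0.png")
# left table bystanders + stack footprint changes, right table bystanders
d=cv2.absdiff(b,b0).max(2);print("tape/screwdriver",d[310:365,220:300].mean(),"stack low side",d[290:304,180:255].mean())
d=cv2.absdiff(a,a0).max(2);print("roller/plate",d[295:345,310:365].mean(), d[275:325,350:390].mean())
E
```

```text
time_s: 24.35
eef_pos: [481.7, -356.3, 178.7]
ee_rot: [-0.001, 0.511, 0.859, -0.001]
force: [-0.2, 0.5, -0.9]
grip_width: 0.091
grip_force: 109.6
[ 481.7 -356.3  178.7] [-0.477  0.879  0.001] 24.4
q3 79398 [389, 355, 322, 290] [361, 343, 371, 399]
TCP [ 481.7 -356.3  178.7] shift [ 0.    0.   -0.01] turn [-0.016 -0.01  -0.002]
tape/screwdriver 2.020681818181818 stack low side 10.278095238095238
roller/plate 16.19309090909091 26.93
```

```bash
python3 -c "
from rig import *
print(finish_job())"
```

```text
the job is handed in; nothing more can be done
None
```

The top green liner was peeled off ear-corner first. The gripper now holds it level over the middle of the steel tray, deep end over deep end, underside about 10 cm above the rim. The rest of the stack was still standing after the peel; the tray, roller, tape, plate and screwdriver were never approached, though I could not confirm the roller and plate from the last image comparison, where that area had changed (probably shadow or the arm).

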